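# Run a work carrier into its bay and hold the hidden bolt head

### The job

Push the loaded work carrier along the roller track until it is fully home against the end stop of the bay. Then reach down from above into the narrow gap behind its bracket, grip the slowly turning bolt head between the fingers and hold it still against the nut runner. Finish while still gripping the head so that it does not turn, with the carrier resting in the bay, and do not knock over the dropper bottle standing close behind the track.

Things in the scene. Friction and masses are not known exactly. Their poses are not given: they have to be found in the camera images.
- roller_track: Low aluminium roller track fixed to the desk, 176 mm wide (its x), 420 mm long (its y), yawed up to 0.18 rad. Origin: centre of its underside, at desk height. 13 free rollers across it, tops at z = 34 mm; side beams 46 mm high guide the carrier with 4 mm play a side. The bay is the -y end (60 mm high cheeks); the +y end is open. Carrier home: its origin at y = -120, z = 34 mm in this frame.
- end_stop (a point): Middle of the inner face of the bay's end stop, a 64 mm high cross wall, at roller-top height (track frame x = 0, y = -190, z = 34 mm). The carrier's -y end wall comes to rest against it.
- carrier: Grey plastic tray on the rollers, 140 x 140 mm, 0.5 to 1 kg, rolling along the track's y with little resistance. Origin: centre of its underside; axes parallel to the track's. End walls (y = +-70 mm) 28 mm high, front and back walls 18 mm; floor 6 mm thick. It carries a steel bracket, a backing plate, and in front (-x) of the bracket a black nut runner (x = -66 to -30, y = +-18, top z = 73 mm).
- gap (a point): Middle of the gap's mouth, straight above the bolt head, level with the bracket's top (carrier frame x = 26, y = 0, z = 76 mm). The gap is 44 mm wide along x, open above and at both y ends; the bracket plate in front of it (x = -2 to 4, top z = 76 mm) and the backing plate behind it (x = 48 to 54, top z = 60 mm) are both 100 mm wide in y.
- push_face (a point): Centre of the outer face of the carrier's +y end wall (carrier frame x = 0, y = 70, z = 14 mm), the face to push on towards the bay.
- bolt_head: Dark steel hexagonal bolt head, 19 mm across flats, 22 mm across corners, 12 mm thick, hidden behind the bracket in the middle of the gap, 48 mm above the tray floor, 22 mm below the bracket's top. Origin: its centre; its x axis is the bolt's level axis, parallel to the carrier's x. Pinch it from above, fingers on its two y sides: at any angle, closing fingers turn it until two flats meet them.
- bolt_turn (a joint): Angle of the bolt about its axis, rad. The nut runner keeps it turning at about 0.3 to 0.5 rad/s (the value grows) with about 0.03 N m; it stalls harmlessly when the head is gripped.
- dropper_bottle: Brown dropper bottle with black bulb, 33 mm across, 102 mm high, standing loose on the desk behind the track. Origin: centre of its underside. Leave it standing.
Mind the look-alikes: they are no part of the job. What is shaped like the dropper_bottle but green, purple or red is not meant.

How it is judged:
On the way, in this order (a step that is already met when the one before it is completed fails the run):
1. the carrier is home in the bay, within 6 mm of the end stop (y of carrier in the frame of roller_track below -0.114 m and z of carrier in the frame of roller_track below 0.038 m), for 0.2 s.
2. the bolt head is between the fingers and has stopped turning (contact force between the fingers and bolt_head above 4 N and distance between the grasp point and bolt_head below 0.022 m and velocity of joint bolt_turn between -0.06 and 0.06 rad/s), for 0.3 s.
At the end, for the whole second after the job is handed in: The fingers grip the bolt head (over 4 N, grasp point within 22 mm of its centre), which turns less than 0.06 rad/s; the carrier rests in the bay, at most 12 mm from the stop, raised under 5 mm, tilted under 0.06 rad, moving under 20 mm/s; the dropper bottle stands (under 0.3 rad) (all of step 2 and y of carrier in the frame of roller_track below -0.108 m and z of carrier in the frame of roller_track between 0.03 and 0.039 m and angle between carrier's own z axis and vertical below 0.06 rad and linear speed of carrier below 0.02 m/s and angle between dropper_bottle's own z axis and vertical below 0.3 rad); the arm keeps its last pose, push and grip.
It fails at once if the dropper bottle is knocked over (angle between dropper_bottle's own z axis and vertical above 0.6 rad).
It also fails if it takes over 42 s, if anything falls off the work surface, if the arm or the gripper's body presses on something with over 40 N, if the wrist force passes 120 N, or if a joint passes its speed limit or range.

### The arm

A 6-joint arm with a two-finger parallel gripper is mounted at the origin on a cart in front of the work surface, level with it; the furniture and walls round the work are solid. World frame = base frame: x ahead of the robot, y to its left, z up, the work surface at z = 0. Lengths are in m, angles in rad, forces in N, time in s.
With the tool pointing down it reaches from about 0.275 to 0.85 m from the base axis. Payload 5.2 kg.
Tool frame: the origin (TCP) lies between the finger pads; the fingertips stand 14 mm ahead of it and the grasp point (between the pads) lies 5 mm behind it; z points along the fingers, y is the line along which they close (so a half turn about z gives the same grasp; the last joint's range is limited). The gripper opens to 85 mm and grips with 20 to 120 N. Pads are 22 mm wide; open, the fingers measure 114 mm over their backs; the gripper's body (76 mm by 85 mm) begins 54 mm behind the grasp point. The pads swing forward as they close: fully open they stand 13 mm farther back than shut.
Start: joints at [-1.397, 0.259, 1.535, -0, 1.348, -0.203], TCP at [0.202, -0.511, 0.245] pointing down, gripper open.
Joint ranges: [-3.14, 3.14], [-0.91, 2.08], [0.19, 2.58], [-1.22, 4.36], [0.22, 2.71], [-3.12, 3.12]. Speed limits (rad/s): [2.57, 2.57, 3.14, 3.14, 3.14, 3.14].

### API

Orientations are given as a 3x3 rotation matrix whose columns are the frame's x, y, z axes.
In Python, from cell import manip gives the robot as it stands. The module is installed in compiled form; this text tells all that it offers.
- The arm moves only by the tool step_arm, never from a script. Its argument "targets" is a list of rows, each a list of 3 entries, a list of its own where there are three numbers: the shift along the tool's x, y, z in m, then the turn about the tool's z in rad, then the opening, from 0 (shut) to 1 (fully open). In form: [[[tx, ty, tz], twist, jaw], ...]. A call has 1 to 20 rows; each row is the pose to reach, as a shift and turn from the pose commanded when the call began, along the tool's axes at that moment; what a row does not reach only later rows make up. A row lasts 1/8 s, in which the tool goes at most 62.5 mm and 10.7 degrees, less where a joint would pass 70% of its speed; a pose out of reach is approached as far as the arm can. A call with a gripper value outside its range is refused whole. The fingers move at their own pace and stop on an object; "force" is the grip in N (left out, the last holds). Time passes only in rows, so rows that repeat a pose let the fingers close. It gives the time, the measured TCP pose, the force, the opening and the grip force at its end, in the units of the state.
- manip.read_state(): the state, without advancing time (a new reading comes with each control period).
- manip.get_image(name): name is "scene" or "top"; returns the picture (420x560x3 uint8, red, green, blue); there is no depth.
- manip.get_calibration(name): a dict with "mtx" (3x3 intrinsics, pixels), "extrinsics" (4x4, takes a point from camera to world coordinates). Camera axes: x right, y down, z forward; pixel columns grow to the right and rows downward; lengths in m; the calibration is good to about 2 mm. A picture is of the moment at which its call begins. get_calibration takes no time and is no camera call.
- manip.sign_off(): hands the job in; it is judged then, once.
The state is a dict: "time": time; "joint_pos": joint angles; "dq": joint speeds; "tau": joint torques, N m; "eef_pos": TCP position; "eef_rot": TCP orientation; "force": force on the tool from outside, world axes, zero at the start; "moment": the same for the moment, N m; "width": opening from 0.0 (shut) to 1.0 (fully open); "grip_force": force on a finger pad.
Only numpy, scipy, OpenCV 4.12 (cv2) and the standard library are available. Lean on these libraries where they do the work, as an engineer would, in place of code of your own. Each camera call takes 0.05 s, during which the arm holds its last target. There are 200 camera calls.

## Working session

There is one attempt and no reset: what is moved stays moved. The work goes in short steps, Python scripts to look and compute and a tool call to move; the robot and the scene stay as the last step left them, time stands still between calls to the robot, and variables do not carry over. Pictures are saved under pics/ and viewed, at most 10 in all, crops included, and the job is handed in when it is done.

Besides the shell and the picture viewer there is one more tool, called after "Emit:" by a JSON object that holds its "op" and its "data". step_arm: Moves the arm, as the interface text tells. Its arguments: {"type":"object","properties":{"targets":{"type":"array"},"force":{"type":"number"}},"required":["targets"]}

```bash
mkdir -p pics; python3 - <<'E'
from cell import manip
import cv2,numpy as np
for n in("scene","top"):
    cv2.imwrite(f"pics/{n}0.png",manip.get_image(n)[:,:,::-1])
    c=manip.get_calibration(n);print(n,np.round(c["mtx"],1).tolist(),np.round(c["extrinsics"],3).tolist())
s=manip.read_state();print(s["time"],s["eef_pos"],np.round(s["eef_rot"],3).tolist(),s["width"])
E
```

```text
scene [[500.0, 0.0, 278.2], [0.0, 500.0, 204.9], [0.0, 0.0, 1.0]] [[-0.799, -0.447, 0.402, 0.189], [-0.602, 0.58, -0.549, 0.553], [0.012, -0.681, -0.732, 0.839], [0.0, 0.0, 0.0, 1.0]]
top [[419.2, 0.0, 277.1], [0.0, 419.2, 210.5], [0.0, 0.0, 1.0]] [[0.007, -0.99, 0.139, 0.45], [-1.0, -0.009, -0.014, 0.029], [0.015, -0.139, -0.99, 1.16], [0.0, 0.0, 0.0, 1.0]]
0.1 [ 0.20231466 -0.51093312  0.24454851] [[0.93, 0.368, -0.0], [0.368, -0.93, 0.002], [0.0, -0.002, -1.0]] 0.9979384997007568
```

View pics/scene0.png

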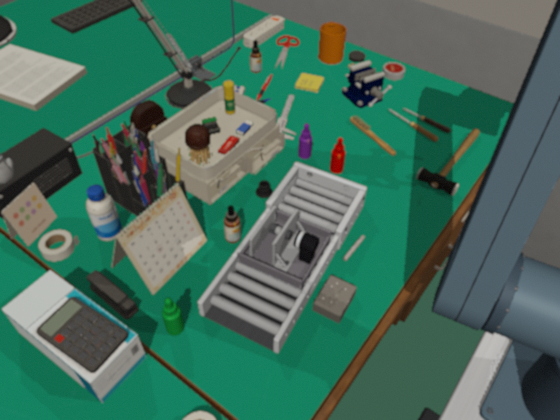

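View pics/top0.png

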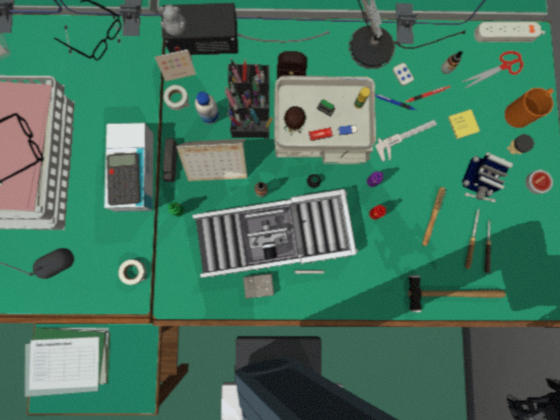

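The scene view shows the track from about (205,300) to (365,180), with the carrier at (285,240) and the bay at the far, upper-right end. In the top view the track runs from x=200 to 355, with the bay on the right and the carrier at (270,235).

Candidates for the bottle, as scene/top pixels:
- brown (232,223)/(261,188), close behind the track: chosen
- brown, far off (256,57)/(452,62)
- green (172,318)/(174,208)
- purple (305,142)/(375,178)
- red (338,157)/(378,211)

I'll check the choice in one close crop.

```bash
python3 - <<'E'
import cv2
a=cv2.imread("pics/top0.png")[165:290,185:365];b=cv2.imread("pics/scene0.png")[155:350,190:375]
cv2.imwrite("pics/ctop.png",cv2.resize(a,None,fx=4.4,fy=4.4,interpolation=2)); cv2.imwrite("pics/cscene.png",cv2.resize(b,None,fx=3,fy=3,interpolation=2))
E
```

```text
(no output)
```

View pics/ctop.png

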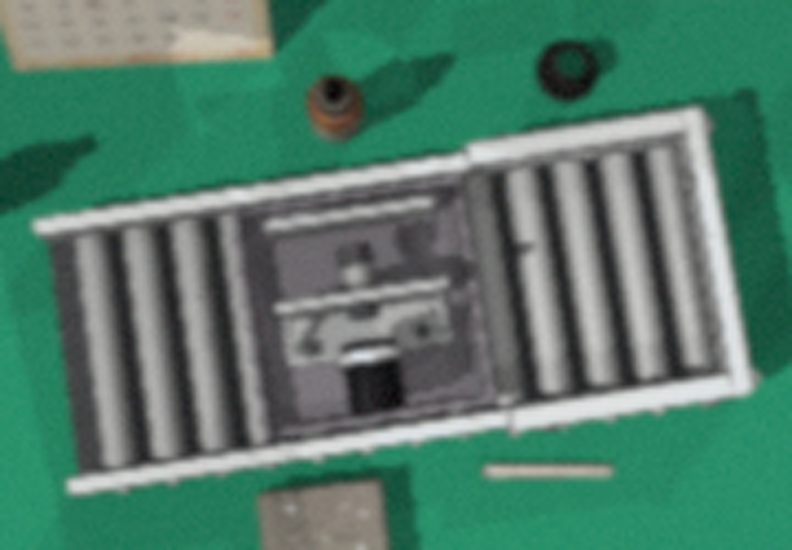

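View pics/cscene.png

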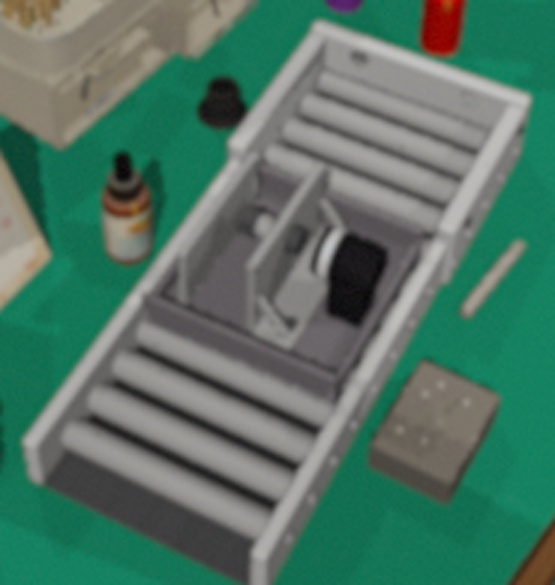

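The crops show the brown bottle at ctop (335,105). The track corners are at (33,222), (70,490), (705,108) and (752,392). The bracket's top edge runs (275,305)–(450,283) and the backing plate's top runs (265,225)–(433,203).

```bash
cat > h.py <<'E'
import numpy as np
from cell import manip
def ray(n,u,v,z):
    c=manip.get_calibration(n);E=np.array(c["extrinsics"]);d=E[:3,:3]@np.linalg.solve(np.array(c["mtx"]),[u,v,1.]);o=E[:3,3]
    return o+d*(z-o[2])/d[2]
ct=lambda x,y,z:ray("top",(x+.5)/4.4-.5+185,(y+.5)/4.4-.5+165,z)
cs=lambda x,y,z:ray("scene",(x+.5)/3-.5+190,(y+.5)/3-.5+155,z)
E
python3 - <<'E'
from h import *
np.set_printoptions(precision=4,suppress=True)
A=ct(33,222,.046);B=ct(70,490,.046);C=ct(752,392,.062);D=ct(705,108,.062)
print("top",A,B,C,D,"w",np.linalg.norm(A-B),np.linalg.norm((C-D)[:2]),"L",np.linalg.norm((A-D)[:2]),np.linalg.norm((B-C)[:2]))
A2=cs(28,442,.046);B2=cs(262,553,.046);C2=cs(528,100,.062);D2=cs(318,24,.062)
print("scene",A2,B2,C2,D2)
for P in((A,B,C,D),(A2,B2,C2,D2)):
    cen=np.mean(P,0);v=((P[0]+P[1])-(P[2]+P[3]))[:2];print("cen",cen,"yaw",np.arctan2(-v[0],v[1]), np.arctan2((P[0]-P[1])[1],(P[0]-P[1])[0]))
print("bracket",ct(275,308,.110),ct(450,284,.110)); print("br scene",cs(248,265,.110),cs(325,172,.110))
print("back",ct(265,225,.094),ct(433,203,.094)); 
print("endwall+y outer top",ct(243,215,.062),ct(270,440,.062),"scene",cs(148,297,.062),cs(335,390,.062))
print("bottle cap",ct(333,90,.102),"base",cs(130,255,0))
E
```

```text
top [0.5915 0.2409 0.046 ] [0.4309 0.2133 0.046 ] [ 0.4914 -0.1919  0.062 ] [ 0.6629 -0.1665  0.062 ] w 0.16303575453450508 0.1733382169102741 L 0.4136655524657729 0.40969865009978396
scene [0.5941 0.2408 0.046 ] [0.4359 0.2132 0.046 ] [ 0.4947 -0.1876  0.062 ] [ 0.6645 -0.1604  0.062 ]
cen [0.5442 0.024  0.054 ] yaw 0.16080618042530767 0.1700651631188826
cen [0.5473 0.0265 0.054 ] yaw 0.15967323188424112 0.17270058847300238
bracket [0.5352 0.0895 0.11  ] [ 0.5497 -0.0102  0.11  ]
br scene [0.5405 0.0902 0.11  ] [ 0.5478 -0.0023  0.11  ]
back [0.5849 0.0971 0.094 ] [ 0.5987 -0.0007  0.094 ]
endwall+y outer top [0.5948 0.1124 0.062 ] [0.4611 0.0939 0.062 ] scene [0.5989 0.1202 0.062 ] [0.4614 0.1051 0.062 ]
bottle cap [0.6637 0.0583 0.102 ] base [0.6661 0.0647 0.    ]
```

```bash
cat >> h.py <<'E'
np.set_printoptions(precision=4,suppress=True)
C0=np.array([.546,.025]);YAW=.158
def tw(x,y,z,c=C0,yaw=YAW): return np.array([c[0]+x*np.cos(yaw)-y*np.sin(yaw),c[1]+x*np.sin(yaw)+y*np.cos(yaw),z])
def rel(p,yaw=YAW):
    s=manip.read_state();R=np.array(s["eef_rot"]);y=R[:,1]
    want=-np.pi/2+yaw  # world angle of tool y (along -track y)
    print("t",s["time"],"pos",s["eef_pos"],"tool shift",R.T@(p-s["eef_pos"]),"twist",-(want-np.arctan2(y[1],y[0])),"F",s["force"],"w",s["width"],s["grip_force"])
E
python3 -c "
from h import *
rel(tw(0,.13,.245));rel(tw(0,.13,.062));rel(tw(0,-.0355,.062))"
```

```text
t 0.1 pos [ 0.2023 -0.5109  0.2445] tool shift [ 0.545  -0.4988  0.0006] twist 0.21882223216379693 F [-0.2472 -0.4165 -0.4125] w 0.9979384997007568 0.0
t 0.1 pos [ 0.2023 -0.5109  0.2445] tool shift [ 0.5449 -0.4985  0.1836] twist 0.21882223216379693 F [-0.2472 -0.4165 -0.4125] w 0.9979384997007568 0.0
t 0.1 pos [ 0.2023 -0.5109  0.2445] tool shift [ 0.509  -0.3369  0.1833] twist 0.21882223216379693 F [-0.2472 -0.4165 -0.4125] w 0.9979384997007568 0.0
```

Emit:
{"op": "step_arm", "data": {"targets": [[[0.545, -0.499, 0], 0.219, 0], [[0.545, -0.499, 0], 0.219, 0], [[0.545, -0.499, 0], 0.219, 0], [[0.545, -0.499, 0], 0.219, 0], [[0.545, -0.499, 0], 0.219, 0], [[0.545, -0.499, 0], 0.219, 0], [[0.545, -0.499, 0], 0.219, 0], [[0.545, -0.499, 0], 0.219, 0], [[0.545, -0.499, 0], 0.219, 0], [[0.545, -0.499, 0], 0.219, 0], [[0.545, -0.499, 0], 0.219, 0], [[0.545, -0.499, 0], 0.219, 0], [[0.545, -0.499, 0], 0.219, 0], [[0.545, -0.499, 0], 0.219, 0], [[0.545, -0.499, 0], 0.219, 0], [[0.545, -0.499, 0], 0.219, 0]]}}

```text
time: 2.1
eef_pos: [0.5254, 0.1519, 0.2456]
eef_rot: [[0.988, 0.155, 0.0], [0.155, -0.988, -0.0], [0.0, 0.0, -1.0]]
force: [0.4, -0.3, -1.1]
width: 0.002
grip_force: 0.0
```

```bash
python3 -c "
from h import *
rel(tw(0,.13,.062));rel(tw(0,-.0355,.062))"
```

```text
t 2.1 pos [0.5254 0.1519 0.2456] tool shift [ 0.0004 -0.0015  0.1836] twist -0.002078751505190768 F [ 0.3788 -0.328  -1.0842] w 0.0023914784204151595 0.0
t 2.1 pos [0.5254 0.1519 0.2456] tool shift [0.0007 0.164  0.1836] twist -0.002078751505190768 F [ 0.3788 -0.328  -1.0842] w 0.0023914784204151595 0.0
```

Emit:
{"op": "step_arm", "data": {"targets": [[[0, 0, 0.06], 0, 0], [[0, 0, 0.11], 0, 0], [[0, 0, 0.15], 0, 0], [[0, 0, 0.175], 0, 0], [[0, 0, 0.183], 0, 0], [[0, 0, 0.183], 0, 0], [[0, 0.01, 0.183], 0, 0], [[0, 0.017, 0.183], 0, 0], [[0, 0.022, 0.183], 0, 0], [[0, 0.027, 0.183], 0, 0], [[0, 0.032, 0.183], 0, 0], [[0, 0.037, 0.183], 0, 0], [[0, 0.044, 0.183], 0, 0], [[0, 0.052, 0.183], 0, 0], [[0, 0.06, 0.183], 0, 0], [[0, 0.068, 0.183], 0, 0], [[0, 0.076, 0.183], 0, 0], [[0, 0.084, 0.183], 0, 0], [[0, 0.092, 0.183], 0, 0], [[0, 0.1, 0.183], 0, 0]]}}

```text
time: 4.6
eef_pos: [0.5413, 0.0538, 0.0623]
eef_rot: [[0.988, 0.157, -0.0], [0.157, -0.988, -0.0], [-0.0, -0.0, -1.0]]
force: [1.5, 3.5, 0.6]
width: -0.004
grip_force: 1.3
```

```bash
python3 - <<'E'
from h import *; import cv2
rel(tw(0,-.0355,.062))
a=manip.get_image("top")[165:290,185:365,::-1];b=manip.get_image("scene")[140:350,190:400,::-1]
a=cv2.resize(a,(400,278),interpolation=2);b=cv2.resize(b,(400,400),interpolation=2)
o=np.zeros((400,800,3),np.uint8);o[:278,:400]=a;o[:,400:]=b;cv2.imwrite("pics/p1.png",o)
E
```

```text
t 4.6 pos [0.5413 0.0538 0.0623] tool shift [0.0001 0.0647 0.0003] twist -0.00021340488580801065 F [1.4712 3.4975 0.6021] w -0.0036574194108377257 1.285883216187358
```

View pics/p1.png

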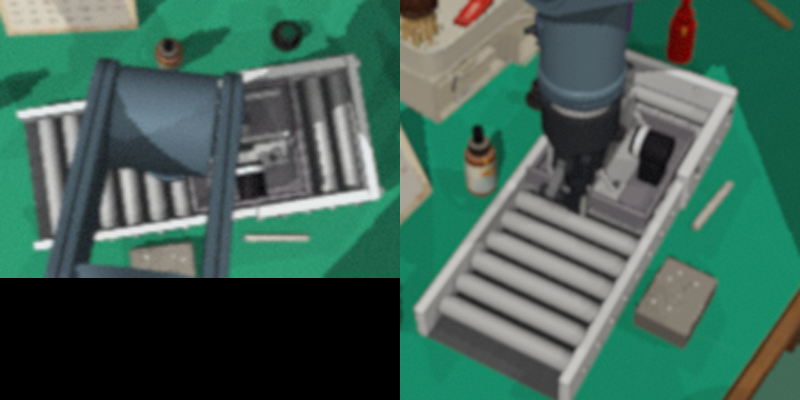

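The picture shows the fingers at the carrier's end wall (right half, about (575,190)) with the carrier partly into the bay and the bottle standing at (480,165). I'll continue the push and slow down near the stop.

Emit:
{"op": "step_arm", "data": {"targets": [[[0, 0.007, 0], 0, 0], [[0, 0.014, 0], 0, 0], [[0, 0.021, 0], 0, 0], [[0, 0.028, 0], 0, 0], [[0, 0.035, 0], 0, 0], [[0, 0.042, 0], 0, 0], [[0, 0.047, 0], 0, 0], [[0, 0.051, 0], 0, 0], [[0, 0.054, 0], 0, 0], [[0, 0.057, 0], 0, 0], [[0, 0.06, 0], 0, 0], [[0, 0.062, 0], 0, 0], [[0, 0.064, 0], 0, 0]]}}

```text
time: 6.32
eef_pos: [0.5515, -0.009, 0.0624]
eef_rot: [[0.988, 0.157, 0.0], [0.157, -0.988, -0.0], [0.0, 0.0, -1.0]]
force: [-0.4, 0.3, -1.3]
width: -0.001
grip_force: 0.5
```

Emit:
{"op": "step_arm", "data": {"targets": [[[0, 0.002, 0], 0, 0], [[0, 0.004, 0], 0, 0], [[0, 0.006, 0], 0, 0], [[0, 0.006, 0], 0, 0]]}}

```text
time: 6.82
eef_pos: [0.5522, -0.0134, 0.0624]
eef_rot: [[0.988, 0.157, -0.0], [0.157, -0.988, 0.002], [0.0, -0.002, -1.0]]
force: [1.2, 6.7, 1.4]
width: -0.002
grip_force: 3.6
```

Emit:
{"op": "step_arm", "data": {"targets": [[[0, 0.002, 0], 0, 0], [[0, 0.004, 0], 0, 0], [[0, 0.004, 0], 0, 0], [[0, 0.004, 0], 0, 0]]}}

```text
time: 7.32
eef_pos: [0.5522, -0.0138, 0.0624]
eef_rot: [[0.988, 0.157, -0.001], [0.157, -0.988, 0.007], [0.0, -0.007, -1.0]]
force: [0.1, 20.6, 4.1]
width: -0.001
grip_force: 10.2
```

Emit:
{"op": "step_arm", "data": {"targets": [[[0, -0.015, 0], 0, 0], [[0, -0.04, 0], 0, 0], [[0, -0.05, -0.05], 0, 0], [[0, -0.1, -0.09], 0, 0.5], [[0, -0.15, -0.13], 0, 0.5], [[0, -0.2, -0.15], 0, 0.5], [[0, -0.25, -0.15], 0, 0.5], [[0, -0.25, -0.15], 0, 0.5]]}}

```text
time: 8.32
eef_pos: [0.5128, 0.2311, 0.2128]
eef_rot: [[0.987, 0.162, 0.001], [0.162, -0.987, 0.0], [0.001, -0.0, -1.0]]
force: [0.5, -0.1, -0.4]
width: 0.5
grip_force: 0.0
```

```bash
python3 - <<'E'
from h import *; import cv2
rel(tw(0.026,-.12,.2))
i=manip.get_image("top")[...,::-1];cv2.imwrite("pics/top2.png",i)
cv2.imwrite("pics/scene2.png",manip.get_image("scene")[...,::-1])
cv2.imwrite("pics/c2.png",cv2.resize(i[180:270,260:365],None,fx=6,fy=6,interpolation=2))
E
```

```text
t 8.325 pos [0.5128 0.2311 0.2128] tool shift [0.0249 0.3289 0.0128] twist 0.0043927621548738305 F [ 0.4965 -0.0635 -0.4484] w 0.5000200720458107 0.0
```

View pics/c2.png

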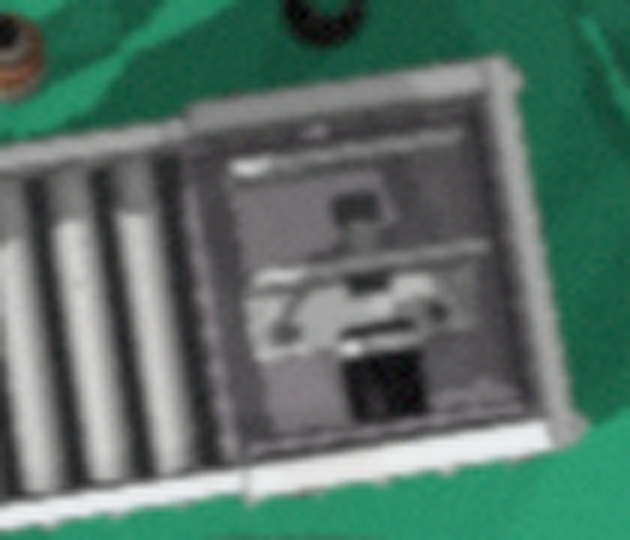

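The carrier is against the stop at the right. The bracket's top edge runs (248,282)–(490,245) and the backing plate's top runs (232,166)–(465,134). The dark bolt head is at about (357,207).

```bash
python3 - <<'E'
from h import *
c2=lambda x,y,z:ray("top",(x+.5)/6-.5+260,(y+.5)/6-.5+180,z)
X=np.array([np.cos(YAW),np.sin(YAW),0])
b1,b2=c2(248,281,.11),c2(490,245,.11);k1,k2=c2(232,166,.094),c2(465,134,.094)
print(b1,b2,k1,k2,[np.arctan2(-(p-q)[0],(p-q)[1]) for p,q in((b1,b2),(k1,k2))])
print("from bracket",(b1+b2)/2+.025*X,"from back",(k1+k2)/2-.025*X,"head direct",c2(357,207,.093),"nominal",tw(.026,-.12,.088))
print("runner->",(c2(385,383,.107))+.074*X)
E
```

```text
[ 0.557  -0.0456  0.11  ] [ 0.5731 -0.1476  0.11  ] [ 0.6081 -0.0399  0.094 ] [ 0.6229 -0.1402  0.094 ] [np.float64(0.15634679135932175), np.float64(0.14671191839880868)]
from bracket [ 0.5897 -0.0927  0.11  ] from back [ 0.5908 -0.094   0.094 ] head direct [ 0.591  -0.0936  0.093 ] nominal [ 0.5906 -0.0894  0.088 ]
runner-> [ 0.5879 -0.0915  0.107 ]
```

```bash
python3 -c "
from h import *
rel(np.array([.5902,-.093,.083]),.155)"
```

```text
t 8.425 pos [0.5134 0.2282 0.2122] tool shift [0.0249 0.3292 0.1295] twist 0.004366955587556065 F [ 0.2659 -0.3151 -0.3589] w 0.5001076415630378 0.0
```

Emit:
{"op": "step_arm", "data": {"targets": [[[0.025, 0.06, 0], 0.005, 0.6], [[0.025, 0.12, 0], 0.005, 0.6], [[0.025, 0.18, 0], 0.005, 0.6], [[0.025, 0.24, 0], 0.005, 0.6], [[0.025, 0.29, 0], 0.005, 0.6], [[0.025, 0.32, 0], 0.005, 0.6], [[0.025, 0.329, 0], 0.005, 0.6], [[0.025, 0.329, 0.03], 0.005, 0.6], [[0.025, 0.329, 0.05], 0.005, 0.6], [[0.025, 0.329, 0.05], 0.005, 0.6], [[0.025, 0.329, 0.05], 0.005, 0.6]]}}

```text
time: 9.8
eef_pos: [0.5903, -0.0927, 0.1631]
eef_rot: [[0.988, 0.152, 0.001], [0.152, -0.988, -0.0], [0.001, 0.0, -1.0]]
force: [0.1, -0.6, 0.2]
width: 0.602
grip_force: 0.0
```

```bash
python3 - <<'E'
from h import *; import cv2
rel(np.array([.5902,-.093,.083]),.155)
b=manip.get_image("scene")[100:280,240:420,::-1]
cv2.imwrite("pics/p3.png",cv2.resize(b,(590,590),interpolation=2))
E
```

```text
t 9.8 pos [ 0.5903 -0.0927  0.1631] tool shift [-0.0002  0.0002  0.0801] twist -0.002019051456668697 F [ 0.0861 -0.5921  0.1646] w 0.6019134099121717 0.0
```

View pics/p3.png

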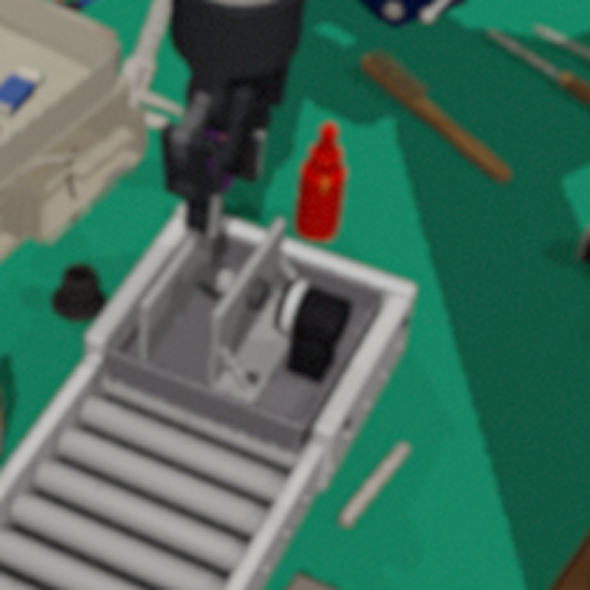

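The fingers hang above the gap at about (205,190), lined up between the bracket and the backing plate. I'll go down slowly, then close.

Emit:
{"op": "step_arm", "data": {"targets": [[[0, 0, 0.02], 0, 0.6], [[0, 0, 0.035], 0, 0.6], [[0, 0, 0.045], 0, 0.6], [[0, 0, 0.055], 0, 0.6], [[0, 0, 0.065], 0, 0.6], [[0, 0, 0.074], 0, 0.6], [[0, 0, 0.08], 0, 0.6], [[0, 0, 0.08], 0, 0.6]]}}

```text
time: 10.85
eef_pos: [0.5897, -0.0927, 0.0818]
eef_rot: [[0.988, 0.152, -0.001], [0.152, -0.988, 0.0], [-0.001, -0.0, -1.0]]
force: [-0.5, -1.2, -0.4]
width: 0.601
grip_force: 0.0
```

Emit:
{"op": "step_arm", "data": {"targets": [[[0, 0, 0], 0, 0.4], [[0, 0, 0], 0, 0.3], [[0, 0, 0], 0, 0], [[0, 0, 0], 0, 0], [[0, 0, 0], 0, 0], [[0, 0, 0], 0, 0], [[0, 0, 0], 0, 0], [[0, 0, 0], 0, 0], [[0, 0, 0], 0, 0], [[0, 0, 0], 0, 0], [[0, 0, 0], 0, 0], [[0, 0, 0], 0, 0]], "force": 40}}

```text
time: 12.35
eef_pos: [0.5901, -0.0918, 0.0828]
eef_rot: [[0.988, 0.152, 0.0], [0.152, -0.988, 0.001], [0.001, -0.001, -1.0]]
force: [-0.3, 5.7, 4.9]
width: 0.225
grip_force: 38.9
```

```bash
python3 - <<'E'
from h import *; import cv2
rel(np.array([.5902,-.093,.083]),.155)
b=manip.get_image("scene")[100:280,200:420,::-1]
cv2.imwrite("pics/p4.png",cv2.resize(b,(715,585),interpolation=2))
E
```

```text
t 12.35 pos [ 0.5901 -0.0918  0.0828] tool shift [-0.0001  0.0012 -0.0002] twist -0.002045560827563575 F [-0.3242  5.7073  4.9104] w 0.224526277008278 38.94141152501106
```

View pics/p4.png

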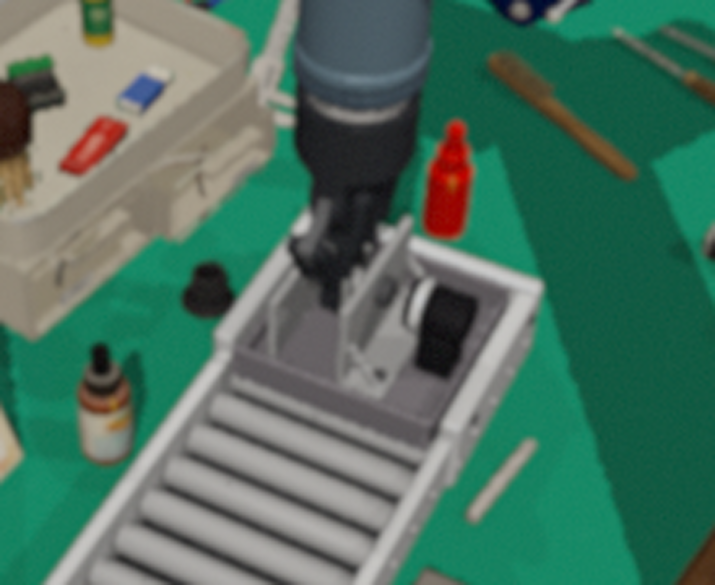

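The fingers are in the gap at about (340,265), the carrier is home and the bottle stands at (105,405). The opening of 0.225 is 19.1 mm, so the pads are on two flats. I'll hold briefly to confirm it is steady.

Emit:
{"op": "step_arm", "data": {"targets": [[[0, 0, 0], 0, 0], [[0, 0, 0], 0, 0], [[0, 0, 0], 0, 0], [[0, 0, 0], 0, 0], [[0, 0, 0], 0, 0]]}}

```text
time: 13.02
eef_pos: [0.5901, -0.0918, 0.0828]
eef_rot: [[0.988, 0.152, 0.0], [0.152, -0.988, 0.001], [0.001, -0.001, -1.0]]
force: [-0.2, 5.9, 2.7]
width: 0.224
grip_force: 38.9
```

```bash
python3 -c "
from h import *
rel(np.array([.5902,-.093,.083]),.155)
print(manip.sign_off())"
```

```text
t 13.025 pos [ 0.5901 -0.0918  0.0828] tool shift [-0.0001  0.0012 -0.0002] twist -0.002056875337021369 F [-0.2328  5.9309  2.6996] w 0.22366120746517207 38.94126042723656
the job is handed in; nothing more can be done
None
```

I handed the job in at 13.0 s with the carrier against the end stop, the bolt head gripped on two flats at about 39 N with a steady reading, and the dropper bottle standing; sign-off returned no verdict.

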